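# Glue bottle out of its holder, nozzle down over the board

## Robot

A 7-joint arm with a two-finger parallel gripper is mounted at the origin on a cart in front of the work surface, level with it; the furniture and walls round the work are solid. World frame = base frame: x ahead of the robot, y to its left, z up, the work surface at z = 0. Lengths are in m, angles in rad, forces in N, time in s.
With the tool pointing down it reaches from about 0.4 to 0.875 m from the base axis. Payload 19.3 kg.
Tool frame: the origin (TCP) lies midway between the tips of the shut fingers; the grasp point (between the pads) lies bot.tcp_to_grasp behind it (bot.tcp_to_grasp is the distance from the TCP to the grasp point, in m); z points along the fingers, y is the line along which they close (so a half turn about z gives the same grasp; the last joint's range is limited). The gripper opens to 85 mm and grips with 20 to 120 N. Pads are 22 mm wide; open, the fingers measure 114 mm over their backs; the gripper's body (76 mm by 85 mm) begins 54 mm behind the grasp point. The pads swing forward as they close: fully open they stand 13 mm farther back than shut.
Start: joints at [-1.343, 0.521, -0.036, 1.599, 0.021, 1.021, -0.113], TCP at [0.183, 0.597, 0.231] pointing down, gripper open.
Joint ranges: [-2.91, 2.91], [-0.3, 2.13], [-1.5, 1.42], [0.17, 2.43], [-1.26, 4.41], [0.16, 1.93], [-2.52, 2.52]. Speed limits (rad/s): [1.89, 1.89, 2.39, 2.39, 3.01, 3.01, 3.01].

## Interface

Orientations are given as [roll, pitch, yaw] about the fixed x, y, z axes, in that order (R = Rz(yaw) Ry(pitch) Rx(roll)).
In Python, from workcell import observe, imaging, bot gives the robot as it stands.
- The arm moves only by the tool send_rows, never from a script. Its argument "plan" is text: rows parted by semicolons, each of 7 numbers parted by spaces: the shift along the tool's x, y, z in m, then the turn, a rotation vector about the tool's x, y, z in degrees, then the finger opening in m, from 0 to 0.0854. In form: dx dy dz rx ry rz claw; .... A call has 1 to 10 rows; each row is the pose to reach, as a shift and turn from the pose commanded when the call began, along the tool's axes at that moment; what a row does not reach only later rows make up. A row lasts 1/12 s, in which the tool goes at most 41.7 mm and 7.16 degrees, less where a joint would pass 70% of its speed; a pose out of reach is approached as far as the arm can. A call with a gripper value outside its range is refused whole. The fingers move at their own pace and stop on an object; "grip_force" is the grip in N (left out, the last holds). Time passes only in rows, so rows that repeat a pose let the fingers close. It gives the time, the measured TCP pose, the force, the opening and the grip force at its end, in the units of the state.
- observe(): the state, without advancing time (a new reading comes with each control period).
- imaging.grab_frame(name): name is "scene" or "side" or "wrist"; returns a dict with "color" (420x560x3 uint8, red, green, blue), "fx", "fy", "cx", "cy" (pixels), "eye" and "orientation" of the camera in the world; the wrist camera has in their place "tool_from_camera" (4x4, takes a point from camera to tool coordinates, whose origin is the TCP and whose axes are the flange's). Camera axes: x right, y down, z forward; pixel columns grow to the right and rows downward; lengths in m; the calibration is good to about 2 mm. The wrist camera is an equidistant fisheye: a pixel r from the principal point sees the ray r / f radians off the axis. A picture is of the moment at which its call begins: read the wrist's pose just before it. There is no depth.
- bot.job_done(): hands the job in; it is judged then, once.
The state is a dict: "clock": time; "qpos": joint angles; "qd": joint speeds; "joint_efforts": joint torques, N m; "position": TCP position; "tool_rot": TCP orientation; "force": force on the tool from outside, world axes, zero at the start; "moment": the same for the moment, N m; "grip_width": finger opening in m; "finger_force": force on a finger pad.
Only numpy, scipy, OpenCV 4.12 (cv2) and the standard library are available. Lean on these libraries where they do the work, as an engineer would, in place of code of your own. Each camera call takes 0.05 s, during which the arm holds its last target. There are 200 camera calls.

## Task

Draw the glue bottle out of its sloping plywood holder, turn it so that the nozzle points clearly downward at a slant or more steeply (well below level), and hold the nozzle tip a few centimetres above the middle of the flat plywood board, ready to start gluing. Finish while still holding the bottle there, motionless and clear of the holder and the board; leave the board and the small things round about where they lie.

Things in the scene. Friction and masses are not known exactly. Their poses are not given: they have to be found in the camera images.
- bottle_mid (a point): middle of the yellow glue bottle: loose, rigid, 0.3-0.55 kg, 208 mm long, oval body 44 (local x) x 62 mm (local y), foot 104 mm before this point. Local z: foot to nozzle. In the holder it leans 50 deg from upright, nozzle up and away from the robot; x is level, +y faces up and back to the robot: grasp across x, fingers along -y (40 deg from straight down)
- nozzle_tip (a point): tip of the bottle's nozzle, 103 mm from bottle_mid along the bottle's local +z; same axes as bottle_mid. The body keeps its full width to 8 mm past bottle_mid, then tapers to a neck 24 mm across and the thin nozzle
- holder_seat (a point): plywood holder, fixed: base board 185 x 110 x 12 mm with a sloping shoe 62 mm wide. Point: where the centre of the bottle's foot sits, 48 mm above the worktop; x: level, the way the bottle leans; z up. The shoe with its strap encloses the lowest 50 mm of the bottle (3 mm play each way): draw it out along its own axis, over 50 mm. A bed 50 mm wide props it from below to 110 mm
- board_mid (a point): centre of the plywood board, 65 (local x) x 160 (local y) x 18 mm thick, lying flat and loose on the worktop; its top is 9 mm above this point
- star_knob: bystander: black star knob with upright threaded stud, 42 x 40 x 56 mm, origin under its centre
- masking_tape: bystander: roll of masking tape lying flat, 101 x 98 x 24 mm, origin under its centre
- collet_nut: bystander: steel collet nut, 27 x 31 x 38 mm, origin under its centre

How it is judged:
On the way:
1. the bottle is drawn up clear of the holder (z of bottle_mid in the frame of holder_seat above 0.11 m), for 0.1 s.
At the end, for the whole second after the job is handed in: The gripper holds the bottle still, tilted over 110 deg from nozzle-up, nozzle tip 8 to 90 mm above the board's top and within 32 mm across and 45 mm along of its middle; the bottle touches neither holder nor board; the board lies within 20 mm of its start (angle between bottle_mid's own z axis and vertical above 1.92 rad and x of nozzle_tip in the frame of board_mid between -0.032 and 0.032 m and y of nozzle_tip in the frame of board_mid between -0.045 and 0.045 m and z of nozzle_tip in the frame of board_mid between 0.017 and 0.099 m and contact force between glue_bottle and the fingers above 1 N and contact force between glue_bottle and holder below 0.1 N and contact force between glue_bottle and board below 0.1 N and linear speed of glue_bottle below 0.03 m/s and distance of board_mid from where it was at the start of the episode below 0.02 m); the arm keeps its last pose, push and grip.
It fails at once if a bystander (star knob, tape roll or collet nut) is shifted by more than 30 mm (distance of any of star_knob, masking_tape, collet_nut from where it was at the start of the episode above 0.03 m).
It also fails if it takes over 37 s, if anything falls off the work surface, if the arm or the gripper's body presses on something with over 40 N, if the wrist force passes 120 N, or if a joint passes its speed limit or range.

## Working session

There is one attempt and no reset: what is moved stays moved. The work goes in short steps, Python scripts to look and compute and a tool call to move; the robot and the scene stay as the last step left them, time stands still between calls to the robot, and variables do not carry over. Pictures are saved under pics/ and viewed, at most 10 in all, crops included, and the job is handed in when it is done.

Besides the shell and the picture viewer there is one more tool, called after "Emit:" as a command line: name --argument value ..., lists and objects as JSON in quotes. send_rows: Moves the arm, as the interface text tells. Its arguments: {"type":"object","properties":{"plan":{"type":"string"},"grip_force":{"type":"number"}},"required":["plan"]}

```bash
mkdir -p pics; ls; python3 - <<'E'
from workcell import observe, imaging, bot
import cv2
print(observe(), bot.tcp_to_grasp)
for n in("scene","side"):
    f=imaging.grab_frame(n); print(n,{k:v for k,v in f.items() if k!="color"})
    cv2.imwrite(f"pics/{n}0.png",f["color"][:,:,::-1])
E
```

```text
pics
{'clock': 0.0, 'qpos': array([-1.34319812,  0.52202232, -0.03634926,  1.59996526,  0.02119253,
        1.02112936, -0.11278826]), 'qd': array([-9.62805823e-04,  2.66680991e-03,  2.40343873e-04, -1.77097406e-03,
       -5.85171828e-04,  1.43561833e-05,  5.94109972e-04]), 'joint_efforts': array([ 7.54991197e-04, -9.27109909e+01,  1.98018260e+00, -3.69936669e+01,
        1.78427179e-02,  8.17448512e-03, -1.28004990e-05]), 'position': array([0.18330925, 0.5971702 , 0.23073563]), 'tool_rot': array([-3.14045481e+00,  6.43447066e-05,  2.84381052e+00]), 'force': array([-0.2192797 ,  0.99156327,  0.90933532]), 'moment': array([-0.00697679, -0.03605832, -0.00604225]), 'finger_force': 0.0, 'grip_width': 0.085322280719984} 0.0187
scene {'fx': 479.23557265654165, 'fy': 479.23557265654165, 'cx': 277.69766532811906, 'cy': 206.66330058421522, 'eye': array([0.0090048 , 0.5049178 , 0.55869735]), 'orientation': array([-2.05205016e+00,  7.90848956e-04, -2.32897600e+00])}
side {'fx': 392.84389935448496, 'fy': 392.84389935448496, 'cx': 278.9915272010803, 'cy': 211.5613968264646, 'eye': array([0.33299484, 0.60842116, 0.65725833]), 'orientation': array([-2.21716613,  0.01719447, -2.72979154])}
```

View pics/scene0.png

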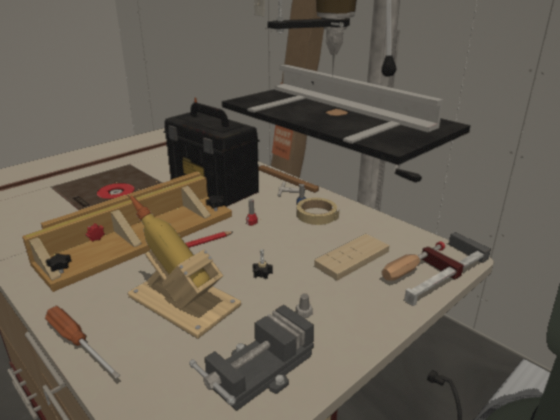

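View pics/side0.png

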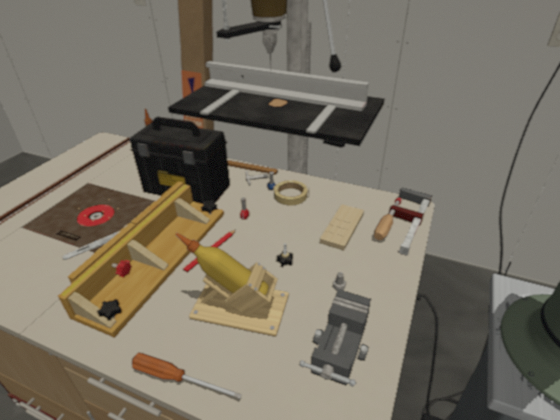

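The scene view shows the bottle (nozzle tip near (135,200), foot near (200,285)), the holder base at (185,300), and the board at (352,255). The side view has the nozzle at (178,236), the holder base at (240,305) and the board at (342,226). I'll zoom in to get accurate pixels.

```bash
cat > h.py <<'E'
import numpy as np, cv2
from scipy.spatial.transform import Rotation as R
from workcell import observe, imaging, bot
def rot(e): return R.from_euler('xyz',e).as_matrix()
def ray(f,p):
    d=rot(f["orientation"])@[(p[0]-f["cx"])/f["fx"],(p[1]-f["cy"])/f["fy"],1]
    return f["eye"],d/np.linalg.norm(d)
def plane(f,p,z):
    o,d=ray(f,p); return o+d*(z-o[2])/d[2]
def proj(f,X):
    c=rot(f["orientation"]).T@(np.asarray(X)-f["eye"]); return np.array([f["fx"]*c[0]/c[2]+f["cx"],f["fy"]*c[1]/c[2]+f["cy"]])
def tri(f,p,g,q):
    (a,u),(b,v)=ray(f,p),ray(g,q)
    s=np.linalg.lstsq(np.c_[u,-v],b-a,rcond=None)[0]
    A,B=a+s[0]*u,b+s[1]*v
    return (A+B)/2,np.linalg.norm(A-B)
E
python3 - <<'E'
from h import *
def crop(n,x,y,w,h):
    c=cv2.imread(f"pics/{n}0.png")[y:y+h,x:x+w]
    return cv2.resize(c,(400,300),interpolation=cv2.INTER_CUBIC)
a=np.vstack([np.hstack([crop("scene",110,190,160,120+20)[:300],crop("side",160,220,160,120)]),np.hstack([crop("scene",300,225,100,75),crop("side",300,195,100,75)])])
cv2.imwrite("pics/m0.png",a)
for n,b,c in(("scene",(352,250),(185,300)),("side",(342,222),(240,305))):
    f=imaging.grab_frame(n); print(n,plane(f,b,.018),plane(f,c,.012),plane(f,(280,210),0))
E
```

```text
scene [ 0.51360685 -0.18490774  0.018     ] [0.62120348 0.15498175 0.012     ] [ 7.69187718e-01 -2.22242187e-01  1.11022302e-16]
side [ 0.51264923 -0.18458775  0.018     ] [0.63148487 0.1552307  0.012     ] [ 0.69237243 -0.19317838  0.        ]
```

View pics/m0.png

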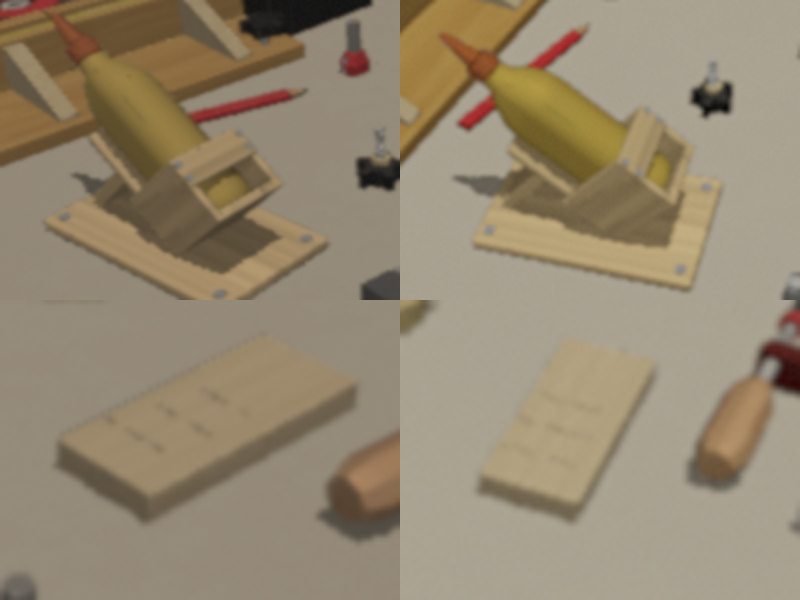

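The crops show the nozzle tip at scene (128.8,195.6) and side (176.8,234.4). The corners of the holder base and the board top are also readable. Next I triangulate them.

```bash
python3 - <<'E'
from h import *
f=imaging.grab_frame("scene"); g=imaging.grab_frame("side")
np.set_printoptions(precision=4,suppress=True)
t,e=tri(f,(128.8,195.6),g,(176.8,234.4)); print("tip",t,e)
# cap base / neck joint
print("neck",*tri(f,(110+88/2.5,190+57/2.143),g,(160+88/2.5,220+67/2.5)))
for n,c,P in(("scene",f,[(127.2,291.7),(240.8,301.1)]),("side",g,[(189.6,316),(276.8,334.4),(288,293.2)])):
    Q=[plane(c,p,.012) for p in P]; print("base",n,np.array(Q),[np.linalg.norm(a-b) for a,b in zip(Q,Q[1:])])
    print(" centre",(Q[0]+Q[-1])/2)
for c,P in((f,[(314.5,260),(337.5,273.75),(389.25,245.5),(365.75,233.75)]),(g,[(320.5,240),(343.75,245),(363.75,210.5),(343,205)])):
    Q=np.array([plane(c,p,.018) for p in P]); print("board",Q.mean(0),[np.linalg.norm(a-b) for a,b in zip(Q,np.roll(Q,-1,0))],"long yaw",[np.degrees(np.arctan2(*(b-a)[1::-1])) for a,b in((Q[1],Q[2]),(Q[0],Q[3]))])
E
```

```text
tip [0.739  0.1752 0.1854] 0.0005517674344812113
neck [0.7143 0.1613 0.1493] 0.0024573317731910772
base scene [[0.7147 0.2186 0.012 ]
 [0.5498 0.0843 0.012 ]] [np.float64(0.21267824336006805)]
 centre [0.6323 0.1514 0.012 ]
base side [[0.7126 0.2198 0.012 ]
 [0.532  0.1911 0.012 ]
 [0.5517 0.0872 0.012 ]] [np.float64(0.1828296409990082), np.float64(0.10572229977424558)]
 centre [0.6321 0.1535 0.012 ]
board [ 0.5067 -0.1785  0.018 ] [np.float64(0.06244563344761239), np.float64(0.15736827874005355), np.float64(0.06385274373865252), np.float64(0.1576571543318158)] long yaw [np.float64(-93.33321481962858), np.float64(-92.82037780433252)]
board [ 0.5072 -0.1772  0.018 ] [np.float64(0.05787562789876744), np.float64(0.1550218790361271), np.float64(0.05868689437354219), np.float64(0.16222947020688638)] long yaw [np.float64(-94.02488280576279), np.float64(-93.5395171051486)]
```

```bash
cat >> h.py <<'E'
np.set_printoptions(precision=4,suppress=True)
def tool(az,tilt,flip):  # tool z: tilt deg from straight down, towards azimuth az; x back-and-down (flip=0) or forward-and-up (1)
    a,t=np.radians([az,tilt]); z=np.array([np.sin(t)*np.cos(a),np.sin(t)*np.sin(a),-np.cos(t)])
    x=-np.array([np.cos(t)*np.cos(a),np.cos(t)*np.sin(a),np.sin(t)])*(1 if not flip else -1)
    return np.c_[x,np.cross(z,x),z]
def row(p,Rt,p0=None,R0=None):
    s=observe(); p0=s["position"] if p0 is None else p0; R0=rot(s["tool_rot"]) if R0 is None else R0
    print("mm",1000*(R0.T@(np.asarray(p)-p0)),"deg",np.degrees(R.from_matrix(R0.T@Rt).as_rotvec()))
E
python3 - <<'E'
from h import *
f=imaging.grab_frame("scene"); g=imaging.grab_frame("side")
print("table edge",tri(f,(222,103),g,(170,105)),tri(f,(460,122),g,(383,95)),tri(f,(388,150),g,(352,132)))
print("vise",tri(f,(290,318),g,(350,302)))
row([.56,.145,.27],tool(9.5,40,0))
E
```

```text
table edge (array([ 1.126 , -0.3313,  0.1839]), np.float64(0.012619742060997197)) (array([ 0.5182, -0.5845,  0.2097]), np.float64(0.010843421932559298)) (array([ 0.5435, -0.3263,  0.1983]), np.float64(0.009947627730054323))
vise (array([0.4175, 0.0946, 0.0583]), np.float64(0.006273786351795554))
mm [-492.7955 -322.0031  -38.7142] deg [ -9.2813 -39.27   -25.465 ]
```

Emit:
send_rows --plan "-0.1 -0.06 -0.03 -2 -8 -5 0.085;-0.2 -0.13 -0.035 -4 -16 -10 0.085;-0.3 -0.19 -0.035 -6 -24 -15 0.085;-0.493 -0.322 -0.039 -9.3 -39.3 -25.5 0.085;-0.493 -0.322 -0.039 -9.3 -39.3 -25.5 0.085;-0.493 -0.322 -0.039 -9.3 -39.3 -25.5 0.085;-0.493 -0.322 -0.039 -9.3 -39.3 -25.5 0.085;-0.493 -0.322 -0.039 -9.3 -39.3 -25.5 0.085;-0.493 -0.322 -0.039 -9.3 -39.3 -25.5 0.085;-0.493 -0.322 -0.039 -9.3 -39.3 -25.5 0.085"

```text
clock: 1.23
position: [0.439, 0.292, 0.2621]
tool_rot: [3.141, 0.698, -2.973]
force: [1.4, 1.4, 0.4]
grip_width: 0.0852
finger_force: 0.0
```

```bash
python3 - <<'E'
from h import *
s=observe();print(s["qpos"],s["position"],s["clock"],s["force"]);row([.56,.145,.27],tool(9.5,40,0))
E
```

```text
[-1.3529  0.1578  0.3862  2.3387  1.2695  0.4509 -0.3706] [0.439  0.292  0.2621] 1.2333 [1.3578 1.4187 0.4123]
mm [ -77.5509 -165.1936   54.7979] deg [0.1077 0.0186 0.1138]
```

Emit:
send_rows --plan "-0.078 -0.165 0.055 0 0 0 0.085;-0.078 -0.165 0.055 0 0 0 0.085;-0.078 -0.165 0.055 0 0 0 0.085;-0.078 -0.165 0.055 0 0 0 0.085;-0.078 -0.165 0.055 0 0 0 0.085;-0.078 -0.165 0.055 0 0 0 0.085;-0.078 -0.165 0.055 0 0 0 0.085;-0.078 -0.165 0.055 0 0 0 0.085"

```text
clock: 1.9
position: [0.5607, 0.1453, 0.2704]
tool_rot: [3.141, 0.699, -2.976]
force: [-0.3, 0.0, -0.6]
grip_width: 0.0851
finger_force: 0.0
```

```bash
python3 - <<'E'
from h import *
s=observe();print(s["qpos"],s["position"],s["clock"],s["force"]);row([.56,.145,.27],tool(9.5,40,0))
R0=rot(s["tool_rot"])
w=imaging.grab_frame("wrist"); cv2.imwrite("pics/w1.png",w["color"][:,:,::-1])
f=imaging.grab_frame("scene"); g=imaging.grab_frame("side")
cv2.imwrite("pics/s1.png",g["color"][:,:,::-1])
print({k:v for k,v in w.items() if k!="color"})
E
```

```text
[-0.5809  0.1748  0.1324  2.2682  1.4295  0.1654 -0.092 ] [0.5607 0.1453 0.2704] 1.9 [-0.3371  0.0144 -0.5541]
mm [ 0.804  -0.1942 -0.1187] deg [ 0.005   0.0609 -0.0135]
{'fx': 325.19226210127806, 'fy': 325.19226210127806, 'cx': 280.41361949878643, 'cy': 205.96114345274555, 'tool_from_camera': array([[-0.0001, -0.9648, -0.2629,  0.0677],
       [ 1.    , -0.    , -0.0003,  0.0002],
       [ 0.0003, -0.2629,  0.9648, -0.1422],
       [ 0.    ,  0.    ,  0.    ,  1.    ]])}
```

View pics/w1.png

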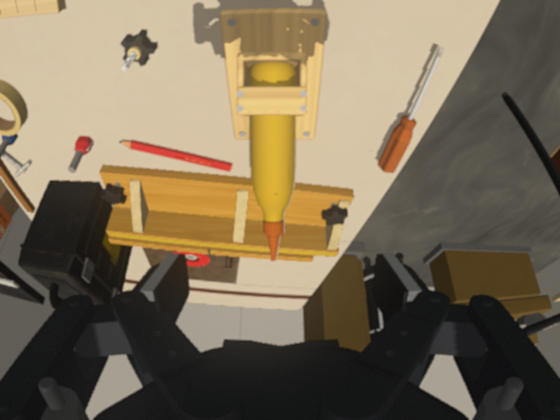

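View pics/s1.png

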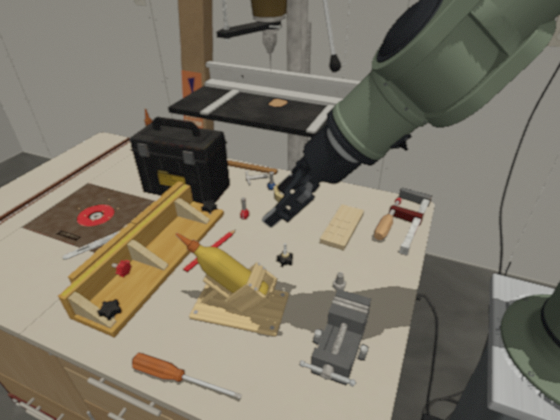

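The wrist view shows the bottle upright in the picture: strap at (272,100), body about x 250–297 at row 150, tip at (275,258). The side view shows the gripper hovering clear. I'll measure the bottle's centreline from the wrist view.

```bash
cat >> h.py <<'E'
def wray(w,p,s):
    T=w["tool_from_camera"]; u=np.array([p[0]-w["cx"],p[1]-w["cy"]])/w["fx"]; r=np.hypot(*u)+1e-12
    d=T[:3,:3]@[*(np.sin(r)*u/r),np.cos(r)]; R0=rot(s["tool_rot"])
    return s["position"]+R0@T[:3,3],R0@d
E
python3 - <<'E'
from h import *
s=observe(); w=imaging.grab_frame("wrist"); c=w["color"]
hsv=cv2.cvtColor(c,cv2.COLOR_RGB2HSV)
m=cv2.inRange(hsv,(20,150,80),(32,255,255))
mid=np.array([.660,.160,.115]); n=rot(s["tool_rot"])[:,2]; n=tool(9.5,40,0)[:,2]
P=[]
for v in range(120,191,10):
    xs=np.flatnonzero(m[v,230:320])+230
    if len(xs)<5: continue
    u=(xs.min()+xs.max())/2
    E=[]
    for q in (xs.min(),u,xs.max()+1):
        o,d=wray(w,(q,v),s); E.append(o+d*(n@(mid-o))/(n@d))
    P.append(E[1]); print(v,xs.min(),xs.max(),E[1],np.linalg.norm(E[2]-E[0]))
P=np.array(P); k=np.polyfit(P[:,0],P[:,1],1); print("yaw",np.degrees(np.arctan(k[0])),"y at mid x",np.polyval(k,mid[0]))
o,d=wray(w,(274,260),s);t=mid+.103*np.array([.766*np.cos(.17),.766*np.sin(.17),.643]); print("tip",o+d*(n@(t-o))/(n@d))
E
```

```text
120 252 295 [0.6274 0.149  0.0865] 0.04365900444339622
130 252 295 [0.635  0.1503 0.0929] 0.043795197277687804
140 253 295 [0.6425 0.152  0.0994] 0.04295492772750667
150 253 295 [0.6501 0.1532 0.1059] 0.04314340313277539
160 253 295 [0.6578 0.1544 0.1124] 0.04336040438005136
170 254 294 [0.6655 0.1557 0.119 ] 0.04157305922655972
180 253 294 [0.6734 0.1564 0.1256] 0.042862362348952
190 254 294 [0.6812 0.1581 0.1323] 0.04212972829367241
yaw 9.384637645197254 y at mid x 0.1546077879600589
tip [0.7407 0.1674 0.1828]
```

```bash
python3 - <<'E'
from h import *
T=tool(9.3,40,0); p=np.array([.673,.157,.096])
row(p-.08*T[:,2],T); row(p,T)
E
```

```text
mm [ 25.2971  -7.3629 126.2107] deg [0.1205 0.0361 0.1073]
mm [ 25.3476  -7.531  206.2105] deg [0.1205 0.0361 0.1073]
```

Emit:
send_rows --plan "0.008 -0.003 0.04 0 0 0 0.085;0.016 -0.005 0.08 0 0 0 0.085;0.025 -0.007 0.11 0 0 0 0.085;0.025 -0.007 0.13 0 0 0 0.085;0.025 -0.007 0.15 0 0 0 0.085;0.025 -0.007 0.17 0 0 0 0.085;0.025 -0.007 0.185 0 0 0 0.085;0.025 -0.007 0.2 0 0 0 0.085;0.025 -0.007 0.206 0 0 0 0.085;0.025 -0.007 0.206 0 0 0 0.085"

```text
clock: 2.93
position: [0.6724, 0.1594, 0.0949]
tool_rot: [-3.141, 0.697, -2.973]
force: [-0.5, 0.3, 0.0]
grip_width: 0.0851
finger_force: 0.0
```

```bash
python3 - <<'E'
from h import *
row([.673,.157,.096],tool(9.3,40,0)); s=observe(); print(s["qpos"],s["force"])
a=imaging.grab_frame("wrist")["color"][:,:,::-1];b=imaging.grab_frame("side")["color"][200:350,150:350,::-1]
cv2.imwrite("pics/g1.png",np.hstack([cv2.resize(a,(400,300)),cv2.resize(b,(400,300))]))
E
```

```text
mm [-0.8099 -2.488  -0.6921] deg [ 0.1945 -0.0755  0.2898]
[-0.1655  0.6703 -0.2874  2.0987  2.3948  0.4189 -0.9259] [-0.5455  0.3291  0.0146]
```

View pics/g1.png

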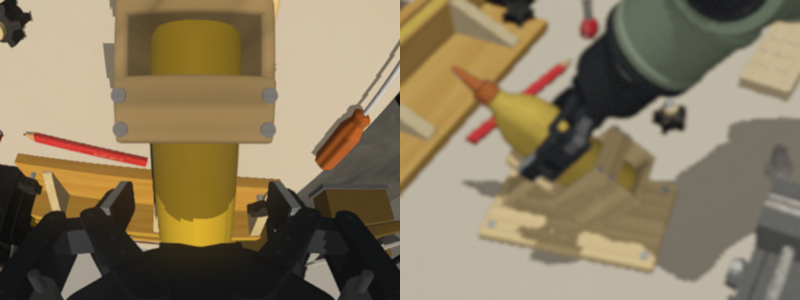

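The bottle lies between the open pads, clear of the strap, so I close.

Emit:
send_rows --plan "0 -0.002 0 0 0 0 0.06;0 -0.002 0 0 0 0 0.03;0 -0.002 0 0 0 0 0.03;0 -0.002 0 0 0 0 0.03;0 -0.002 0 0 0 0 0.03;0 -0.002 0 0 0 0 0.03;0 -0.002 0 0 0 0 0.03;0 -0.002 0 0 0 0 0.03" --grip_force 80

```text
clock: 3.7
position: [0.6733, 0.1562, 0.0974]
tool_rot: [3.141, 0.7, -2.975]
force: [-10.3, -1.7, 14.0]
grip_width: 0.0416
finger_force: 78.3
```

Emit:
send_rows --plan "0 0 -0.002 0 0 0 0.03;-0.004 0 -0.002 0 0 0 0.03;-0.01 0 -0.002 0 0 0 0.03;-0.018 0 -0.002 0 0 0 0.03;-0.028 0 -0.002 0 0 0 0.03;-0.038 0 -0.002 0 0 0 0.03"

```text
clock: 4.2
position: [0.7015, 0.1609, 0.1229]
tool_rot: [3.141, 0.699, -2.976]
force: [0.3, -0.8, -3.7]
grip_width: 0.0419
finger_force: 81.7
```

Emit:
send_rows --plan "-0.015 0 0 0 0 0 0.03;-0.03 0 0 0 0 0 0.03;-0.045 0 0 0 0 0 0.03;-0.06 0 -0.001 0 0 0 0.03;-0.075 0 -0.005 0 0 0 0.03;-0.085 0 -0.02 0 0 0 0.03;-0.085 0 -0.04 0 0 0 0.03;-0.085 0 -0.07 0 0 0 0.03;-0.085 0 -0.1 0 0 0 0.03;-0.085 0 -0.1 0 0 0 0.03"

```text
clock: 5.03
position: [0.7006, 0.1615, 0.2595]
tool_rot: [3.14, 0.704, -2.975]
force: [2.3, 0.3, -2.2]
grip_width: 0.0418
finger_force: 82.0
```

```bash
python3 - <<'E'
from h import *
s=observe(); print(s["qpos"],s["position"],s["force"],s["moment"])
a=imaging.grab_frame("wrist")["color"][:,:,::-1];b=imaging.grab_frame("side")["color"][:,:,::-1]
cv2.imwrite("pics/g2.png",np.hstack([cv2.resize(a,(400,300)),cv2.resize(b,(400,300))]))
E
```

```text
[-0.2156  0.4067 -0.1957  1.9505  1.1592  0.2242  0.2952] [0.7006 0.1615 0.2595] [ 2.3248  0.2735 -2.1713] [-0.0926  0.8111  0.0437]
```

View pics/g2.png

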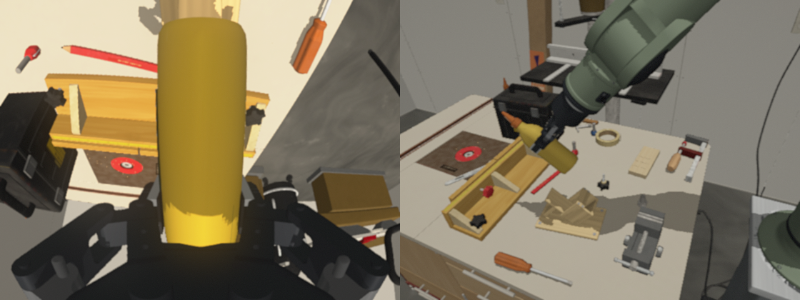

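The side view shows the bottle lifted clear above the holder. Next come the roll and the carry.

```bash
python3 - <<'E'
from h import *
s=observe(); T0=rot(s["tool_rot"])
Th=tool(5,40,0)@R.from_euler('z',90,degrees=True).as_matrix()
row([.64,.06,.32],Th)
row([.61,-.02,.32],tool(0,40,1),np.array([.64,.06,.32]),Th)
E
```

```text
mm [ 18.0229 -89.1818 -99.4718] deg [ 2.5242 -2.1586 93.3973]
mm [-77.0809 -28.2351 -23.6921] deg [-2.5474 -2.5474 93.8042]
```

Emit:
send_rows --plan "0.005 -0.02 -0.03 0 0 7 0.03;0.01 -0.04 -0.05 0 0 14 0.03;0.018 -0.06 -0.07 1 -1 21 0.03;0.018 -0.08 -0.09 1 -1 28 0.03;0.018 -0.089 -0.099 1 -1 35 0.03;0.018 -0.089 -0.099 1 -1 42 0.03;0.018 -0.089 -0.099 1 -1 49 0.03;0.018 -0.089 -0.099 2 -2 56 0.03;0.018 -0.089 -0.099 2 -2 63 0.03;0.018 -0.089 -0.099 2 -2 70 0.03"

```text
clock: 5.97
position: [0.6405, 0.0604, 0.317]
tool_rot: [2.476, 0.263, 1.986]
force: [-0.4, -0.6, -3.4]
grip_width: 0.0416
finger_force: 83.9
```

```bash
python3 - <<'E'
from h import *
s=observe(); print(s["qpos"],s["position"],s["force"],s["moment"],s["finger_force"])
row([.61,-.02,.32],tool(0,40,1))
E
```

```text
[-0.1031  0.2054 -0.1478  2.0704  0.6429  0.2036 -0.3183] [0.6405 0.0604 0.317 ] [-0.3836 -0.6152 -3.3576] [-0.1685  1.1728 -0.0416] 83.8969935849309
mm [-59.9458 -55.5057 -26.9949] deg [ -1.7788  -3.9262 117.6863]
```

Emit:
send_rows --plan "-0.02 -0.02 -0.01 0 0 7 0.03;-0.04 -0.04 -0.02 0 0 14 0.03;-0.06 -0.055 -0.027 0 -1 21 0.03;-0.06 -0.055 -0.027 0 -1 28 0.03;-0.06 -0.055 -0.027 -1 -2 35 0.03;-0.06 -0.055 -0.027 -1 -2 42 0.03;-0.06 -0.055 -0.027 -1 -2 49 0.03;-0.06 -0.055 -0.027 -1 -2 56 0.03;-0.06 -0.055 -0.027 -1 -3 63 0.03;-0.06 -0.055 -0.027 -1 -3 70 0.03"

```text
clock: 6.8
position: [0.6107, -0.0209, 0.3205]
tool_rot: [2.515, -0.381, 1.123]
force: [-0.8, 0.8, -3.9]
grip_width: 0.0415
finger_force: 84.0
```

```bash
python3 - <<'E'
from h import *
s=observe(); print(s["qpos"],s["position"],s["finger_force"])
row([.6,-.1,.3],tool(0,40,1))
E
```

```text
[ 0.1994  0.1543 -0.313   2.137   0.586   0.1648 -1.2105] [ 0.6107 -0.0209  0.3205] 83.95011579617858
mm [-78.0955  25.2867   7.04  ] deg [-0.3095 -1.6016 56.8239]
```

Emit:
send_rows --plan "-0.01 0.003 0.001 0 0 7 0.03;-0.02 0.006 0.002 0 0 14 0.03;-0.03 0.01 0.003 0 0 21 0.03;-0.04 0.013 0.004 0 -1 28 0.03;-0.05 0.016 0.005 0 -1 35 0.03;-0.06 0.019 0.006 0 -1 42 0.03;-0.07 0.022 0.007 0 -1 49 0.03;-0.078 0.025 0.007 0 -1.6 56.8 0.03;-0.078 0.025 0.007 0 -1.6 56.8 0.03;-0.078 0.025 0.007 0 -1.6 56.8 0.03"

```text
clock: 7.63
position: [0.6002, -0.0997, 0.3005]
tool_rot: [3.141, -0.696, 0.009]
force: [-0.2, 0.1, -4.3]
grip_width: 0.0419
finger_force: 84.1
```

```bash
python3 - <<'E'
from h import *
s=observe(); print(s["qpos"],s["position"],s["finger_force"])
row([.6025,-.178,.19],tool(0,40,1))
row([.6025,-.178,.116],tool(0,40,1))
E
```

```text
[ 0.7484  0.2366 -0.7361  2.125   0.6187  0.1712 -2.0537] [ 0.6002 -0.0997  0.3005] 84.06400434672832
mm [-69.6712  78.2226  85.8846] deg [-0.3051  0.1079  0.4072]
mm [-117.1305   78.187   142.6615] deg [-0.3051  0.1079  0.4072]
```

Emit:
send_rows --plan "-0.02 0.025 0.025 0 0 0 0.03;-0.04 0.05 0.05 0 0 0 0.03;-0.06 0.07 0.075 0 0 0 0.03;-0.07 0.078 0.086 0 0 0 0.03;-0.07 0.078 0.086 0 0 0 0.03;-0.07 0.078 0.086 0 0 0 0.03;-0.07 0.078 0.086 0 0 0 0.03"

```text
clock: 8.22
position: [0.6064, -0.1881, 0.2069]
tool_rot: [-3.125, -0.663, 0.016]
force: [0.3, 0.8, -3.9]
grip_width: 0.042
finger_force: 84.1
```

```bash
python3 - <<'E'
from h import *
s=observe(); print(s["qpos"],s["position"],s["clock"])
row([.6025,-.178,.116],tool(0,40,1))
f=imaging.grab_frame("scene"); g=imaging.grab_frame("side")
t=s["position"]+rot(s["tool_rot"])@[-.107,0,-.021]; print("tip",t,proj(f,t),proj(g,t))
def c(f,x,y):return cv2.resize(f["color"][y:y+225,x:x+150,::-1],(400,600),interpolation=cv2.INTER_CUBIC)
cv2.imwrite("pics/f1.png",np.hstack([c(f,280,90),c(g,280,60)]))
E
```

```text
[ 0.9843  0.5145 -0.8557  2.1012  1.3493  0.161  -2.5184] [ 0.6064 -0.1881  0.2069] 8.2167
mm [-58.826   -9.0272  69.5052] deg [-1.5439  2.0405  0.6847]
tip [ 0.5091 -0.19    0.1576] [360.5851 189.2428] [348.7078 175.3905]
```

View pics/f1.png

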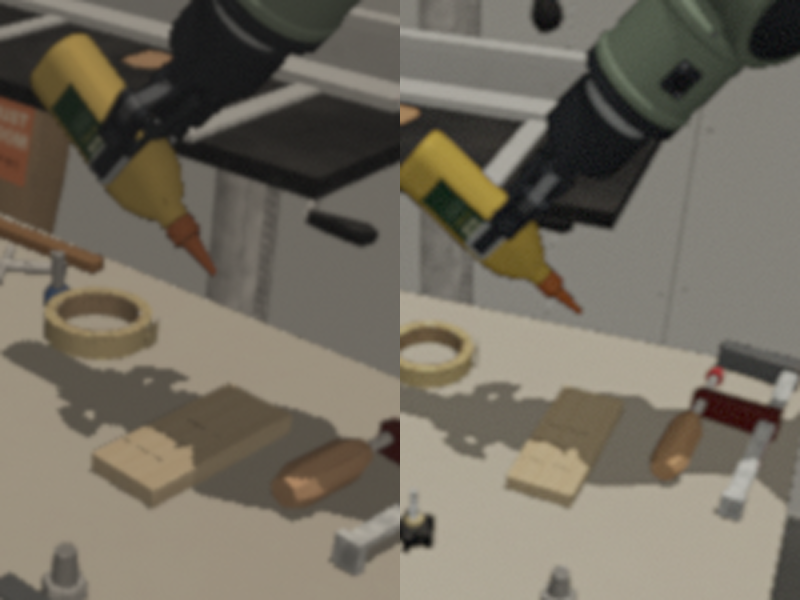

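The tip is seen at scene (359.9,192.7) and side (347.5,177), about 4 mm lower than predicted. The bottle hasn't slipped. Joints 6 and 7 are at their limits, so I'll use a slightly steeper tool and turn it in line with the arm.

```bash
python3 - <<'E'
from h import *
s=observe(); R0=rot(s["tool_rot"])
f=imaging.grab_frame("scene"); g=imaging.grab_frame("side")
t,e=tri(f,(359.9,192.7),g,(347.5,177)); o=R0.T@(t-s["position"]); print(t,e,"tip in tool",o, s["position"],s["qpos"])
for z in(.13,.065):
  T=tool(-12,33,1); p=np.array([.507,-.178,z])-T@o; print(p); row(p,T)
E
```

```text
[ 0.5129 -0.1947  0.1483] 0.002113095129666526 tip in tool [-0.1117  0.0064 -0.0105] [ 0.607  -0.1864  0.209 ] [ 0.9829  0.5105 -0.8576  2.1016  1.3478  0.1609 -2.5189]
[ 0.6056 -0.1924  0.182 ]
mm [-18.3188   6.2684  20.662 ] deg [-8.4252 -5.0381 10.6925]
[ 0.6056 -0.1924  0.117 ]
mm [-58.4573   6.9903  71.7832] deg [-8.4252 -5.0381 10.6925]
```

Emit:
send_rows --plan "-0.004 0.001 0.004 -2 -1 2 0.03;-0.008 0.002 0.008 -4 -2 4 0.03;-0.012 0.004 0.012 -6 -3 6 0.03;-0.018 0.006 0.02 -8.4 -5 10.7 0.03;-0.018 0.006 0.02 -8.4 -5 10.7 0.03;-0.018 0.006 0.02 -8.4 -5 10.7 0.03"

```text
clock: 8.92
position: [0.6085, -0.1932, 0.1901]
tool_rot: [-3.138, -0.563, -0.208]
force: [0.8, 0.9, -3.5]
grip_width: 0.0417
finger_force: 84.0
```

```bash
python3 - <<'E'
from h import *
s=observe(); print(s["qpos"],s["position"],s["clock"])
for z in(.13,.065):
  T=tool(-12,33,1); p=np.array([.507,-.178,z])-T@[-.110,.003,-.016]; print(p); row(p,T)
E
```

```text
[ 0.4997  0.4267 -0.3541  2.0824  1.0036  0.1612 -2.5193] [ 0.6085 -0.1932  0.1901] 8.9167
[ 0.6064 -0.1961  0.1765]
mm [-8.5658  3.3031 10.7271] deg [-0.2402  0.7301  0.0482]
[ 0.6064 -0.1961  0.1115]
mm [-43.27     3.5031  65.6869] deg [-0.2402  0.7301  0.0482]
```

Emit:
send_rows --plan "-0.008 0.003 0.011 0 0 0 0.03;-0.015 0.003 0.02 0 0 0 0.03;-0.022 0.003 0.03 0 0 0 0.03;-0.028 0.003 0.04 0 0 0 0.03;-0.033 0.003 0.05 0 0 0 0.03;-0.038 0.003 0.058 0 0.7 0 0.03;-0.043 0.003 0.066 0 0.7 0 0.03;-0.043 0.003 0.066 0 0.7 0 0.03;-0.043 0.003 0.066 0 0.7 0 0.03"

```text
clock: 9.67
position: [0.6188, -0.2111, 0.1391]
tool_rot: [-3.124, -0.512, -0.205]
force: [-0.3, -0.4, -3.6]
grip_width: 0.0417
finger_force: 83.9
```

```bash
python3 - <<'E'
from h import *
s=observe(); print(s["qpos"],s["position"],s["clock"],s["qd"])
R0=rot(s["tool_rot"]); print("tip",s["position"]+R0@[-.11,.003,-.016],"bottle tilt",np.degrees(np.arccos(-R0[2,0])))
f=imaging.grab_frame("scene"); g=imaging.grab_frame("side")
def c(f,x,y):return cv2.resize(f["color"][y:y+150,x:x+100,::-1],(400,600),interpolation=cv2.INTER_CUBIC)
cv2.imwrite("pics/f2.png",np.hstack([c(f,300,150),c(g,290,120)]))
E
```

```text
[ 0.5466  0.5441 -0.376   2.0326  1.0623  0.1616 -2.5195] [ 0.6188 -0.2111  0.1391] 9.6667 [-0.0069 -0.0182  0.0005  0.0042 -0.0034 -0.002  -0.0003]
tip [ 0.5166 -0.1932  0.0991] bottle tilt 119.34010499162937
```

View pics/f2.png

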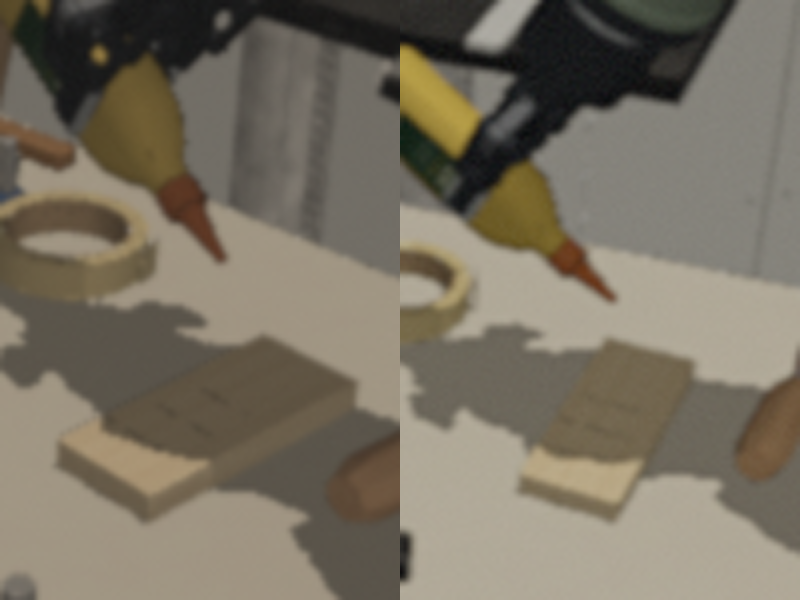

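The tip is at scene (355.5,215), side (343,194.5). It stopped about 35 mm too high because joints 6 and 7 sit at their limits. I'll back up, bring the tool near vertical to unwind the wrist, then tilt again.

```bash
python3 - <<'E'
from h import *
row([.59,-.19,.25],tool(-18,4,1))
E
```

```text
mm [  25.7124  -16.5186 -111.8126] deg [ -2.8007 -25.3123   6.2966]
```

Emit:
send_rows --plan "0.012 -0.004 -0.03 0 0 0 0.03;0.02 -0.008 -0.06 0 -4 0 0.03;0.026 -0.012 -0.09 -1 -9 2 0.03;0.026 -0.0165 -0.112 -2 -14 4 0.03;0.026 -0.0165 -0.112 -2.8 -20 6 0.03;0.026 -0.0165 -0.112 -2.8 -25.3 6.3 0.03;0.026 -0.0165 -0.112 -2.8 -25.3 6.3 0.03;0.026 -0.0165 -0.112 -2.8 -25.3 6.3 0.03;0.026 -0.0165 -0.112 -2.8 -25.3 6.3 0.03"

```text
clock: 10.52
position: [0.5902, -0.1898, 0.2496]
tool_rot: [-3.141, -0.072, -0.313]
force: [-0.6, -0.5, -4.5]
grip_width: 0.0418
finger_force: 84.1
```

```bash
python3 - <<'E'
from h import *
s=observe(); print(s["qpos"],s["position"],s["clock"])
row([.59,-.19,.25],tool(-18,4,1))
for z in(.13,.06):
  T=tool(-18,29,1); p=np.array([.507,-.178,z])-T@[-.110,.003,-.016]; print(p); row(p,T)
E
```

```text
[ 0.7649  0.5702 -0.8246  1.6299  0.4888  1.079  -2.0732] [ 0.5902 -0.1898  0.2496] 10.5167
mm [-0.0363  0.2813 -0.4337] deg [-0.0096 -0.12    0.0477]
[ 0.6068 -0.2073  0.1693]
mm [15.423  11.5437 81.5525] deg [-0.0198 24.88    0.0448]
[ 0.6068 -0.2073  0.0993]
mm [ 10.3937  11.5512 151.3716] deg [-0.0198 24.88    0.0448]
```

Emit:
send_rows --plan "0.002 0.002 0.03 0 0 0 0.03;0.004 0.004 0.06 0 0 0 0.03;0.006 0.008 0.09 0 2 0 0.03;0.01 0.011 0.11 0 6 0 0.03;0.01 0.011 0.12 0 10 0 0.03;0.01 0.011 0.12 0 14 0 0.03;0.01 0.011 0.12 0 18 0 0.03;0.01 0.011 0.12 0 20 0 0.03"

```text
clock: 11.18
position: [0.6015, -0.2055, 0.1307]
tool_rot: [-3.138, -0.421, -0.315]
force: [0.5, 0.4, -6.0]
grip_width: 0.0416
finger_force: 84.2
```

```bash
python3 - <<'E'
from h import *
s=observe(); print(s["qpos"],s["position"],s["clock"])
T=tool(-18,29,1); p=np.array([.507,-.178,.06])-T@[-.110,.003,-.016]; row(p,T)
E
```

```text
[ 0.5216  0.5454 -0.4022  2.0141  0.9192  0.3043 -2.5122] [ 0.6015 -0.2055  0.1307] 11.1833
mm [-7.6918  0.1953 30.9453] deg [-0.2057  4.8877 -0.0491]
```

Emit:
send_rows --plan "-0.003 0 0.008 0 0 0 0.03;-0.005 0 0.016 0 0 0 0.03;-0.007 0 0.024 0 0 0 0.03;-0.0077 0 0.031 0 0 0 0.03;-0.0077 0 0.031 0 1 0 0.03;-0.0077 0 0.031 0 3 0 0.03;-0.0077 0 0.031 0 4.9 0 0.03;-0.0077 0 0.031 0 4.9 0 0.03"

```text
clock: 11.85
position: [0.6205, -0.2146, 0.1204]
tool_rot: [-3.137, -0.47, -0.311]
force: [0.3, -0.2, -2.2]
grip_width: 0.0418
finger_force: 84.6
```

```bash
python3 - <<'E'
from h import *
s=observe(); print(s["qpos"],s["position"],s["clock"],s["qd"],s["force"])
T=tool(-18,29,1); p=np.array([.507,-.178,.06])-T@[-.110,.003,-.016]; row(p,T)
R0=rot(s["tool_rot"]); print("tip",s["position"]+R0@[-.11,.003,-.016],"bottle tilt",np.degrees(np.arccos(-R0[2,0])))
f=imaging.grab_frame("scene"); g=imaging.grab_frame("side")
def c(f,x,y):return cv2.resize(f["color"][y:y+150,x:x+100,::-1],(400,600),interpolation=cv2.INTER_CUBIC)
cv2.imwrite("pics/f3.png",np.hstack([c(f,300,150),c(g,290,120)]))
E
```

```text
[ 0.3591  0.5622 -0.1774  2.0154  0.9065  0.1606 -2.5197] [ 0.6205 -0.2146  0.1204] 11.85 [ 0.0003  0.0204  0.0054  0.0055 -0.0171  0.0008  0.0013] [ 0.2563 -0.2495 -2.1827]
mm [-23.1092  -2.7306  11.8857] deg [-0.3236  2.0847  0.1546]
tip [ 0.5192 -0.1853  0.0848] bottle tilt 116.91562904496902
```

View pics/f3.png

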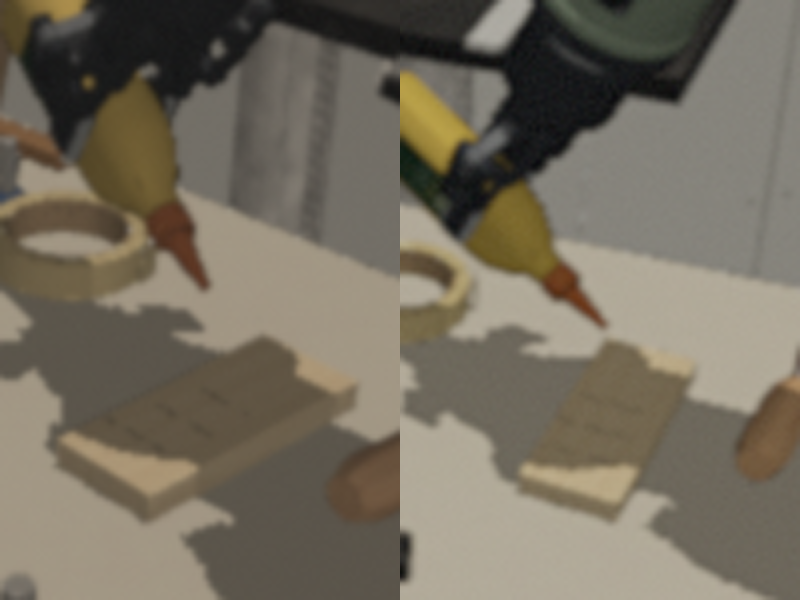

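The tip is at scene (352,222.5), side (341.3,201.8). I'll triangulate it as a check.

```bash
python3 - <<'E'
from h import *
f=imaging.grab_frame("scene"); g=imaging.grab_frame("side"); s=observe()
t,e=tri(f,(352,222.5),g,(341.25,201.75)); print(t,e,t-[.507,-.178,.018],s["qd"],s["position"])
n,e2=tri(f,(300+163/4,150+232/4),g,(290+155/4,120+283/4)); a=t-n
print("cap base->tip",np.linalg.norm(a),"tilt",np.degrees(np.arccos(a[2]/np.linalg.norm(a))),e2)
E
```

```text
[ 0.5199 -0.1855  0.0805] 0.0005699315660432681 [ 0.0129 -0.0075  0.0625] [-0.0085  0.0068  0.0058  0.001  -0.0007  0.0003  0.0018] [ 0.6194 -0.2142  0.1181]
cap base->tip 0.041490696028659055 tilt 115.01285105099534 0.0018965779572256648
```

Emit:
send_rows --plan "0 0 0 0 0 0 0.03;0 0 0 0 0 0 0.03;0 0 0 0 0 0 0.03;0 0 0 0 0 0 0.03;0 0 0 0 0 0 0.03;0 0 0 0 0 0 0.03;0 0 0 0 0 0 0.03;0 0 0 0 0 0 0.03;0 0 0 0 0 0 0.03;0 0 0 0 0 0 0.03"

```text
clock: 12.88
position: [0.6194, -0.2141, 0.1178]
tool_rot: [-3.139, -0.465, -0.311]
force: [-0.5, -0.0, -4.2]
grip_width: 0.0417
finger_force: 84.6
```

```bash
python3 - <<'E'
from h import *
s=observe(); R0=rot(s["tool_rot"]); d=s["position"]+R0@[-.11,.003,-.016]-[.507,-.178,.018]; tilt=np.degrees(np.arccos(-R0[2,0]))
print(d,tilt,s["qd"],s["qpos"],s["position"])
if abs(d[0])<.02 and abs(d[1])<.03 and .03<d[2]<.075 and tilt>115 and abs(s["qd"]).max()<.02: print(bot.job_done())
E
```

```text
[ 0.011  -0.0068  0.0647] 116.6471504368321 [-0.0002  0.0009  0.0007 -0.0006 -0.0002 -0.0002  0.0006] [ 0.3561  0.5656 -0.175   2.0158  0.9054  0.1615 -2.5195] [ 0.6194 -0.2141  0.1178]
the job is handed in; nothing more can be done
None
```

I handed the job in with the bottle held still, about 117° from nozzle-up, and its tip about 6 cm above the board's top, roughly 11 mm across and 7 mm along from the middle; no verdict was returned.

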